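Press a brass bush home in the bench locking pliers and release the knob

TASK

The brass bush still stands proud of the oak drawer knob waiting between the pads of the bench locking pliers: swing the long handle shut until the pliers lock over centre by themselves and the bush is pressed fully home, and let go of the handle. Then flick the small release lever so that the jaws spring open, and set the knob down on the grey silicone trivet. Feel your way and never force the handle or the lever (20 N bends the toggle), and leave everything else on the bench where it is.

Things in the scene. Friction and masses are not known exactly. Their poses are not given: they have to be found in the camera images.
- clamp: Steel bench locking pliers (C-clamp type, 405 mm long) flat on a plywood board fixed to the table (x -195 to 120, y -95 to 65, 12 mm thick). Origin on the table under the jaw pivot; x along the tool from handles to jaws, y from fixed to moving side, z up. All moves in the level plane 40 mm up; nothing is higher than 60 mm. The jaws' throat round the pads is clear from x = 35 mm on.
- fixed_pad (a point): Middle of the fixed pad's face (26 mm disc) at x = 100, y = -30, z = 40 mm in the clamp's frame. The like moving pad, on the end of the moving C-jaw, stands opposite, 58 to 84 mm off while the handle is open; locked, it presses with 40 to 55 N. Between the pads lies an oak rest, 30 mm wide in x and 25 mm high. The fixed C-jaw's arm runs at y -77 to -59 mm.
- fixed_handle (a point): End of the fixed handle, a bar along x at y -40 to -20 mm, z 27 to 53 mm, ending at x = -200 mm; a stop screw stands on to x = -220 mm.
- handle_hinge (a point): Hinge of the moving handle, at x = -105, y = 40, z = 40 mm in the clamp's frame, axis upright.
- handle: Moving handle: straight bar with rubber sleeve, 18 mm wide, 20 mm high (z 30 to 50 mm), lying along its own -x, 150 mm long from its origin on the hinge. Springs open by itself, its -x then 0.56 rad off the clamp's -x towards +y. Pushing its outer face to -y shuts it and the jaw; past over centre it locks itself and meets a hard stop. Over 20 N on handle or release lever counts as forcing.
- handle_grip (a point): Where to push: outer (+y) face of the sleeve, 120 mm back from the hinge; open at x = -201, y = 112 mm in the clamp's frame. Over centre comes anywhere from y = 65 to 35 mm (set by a screw inside, not measured, differs each time), the hard stop 5 mm later. It resists with 1 to 2 N, then 7 to 13 N as bush and spring load up, then nothing as it snaps over; let go earlier, it springs open.
- release_tail (a point): Tail of the release lever: an upright steel pin, 10 mm across, z 32 to 48 mm, 30 mm beyond the moving handle's end, 180 mm back from its hinge and 26 mm inwards (-y) of its middle line; moves with it. When locked there is room for shut fingertips on its -y side. Pushed 9 to 13 mm to +y (about 3 N; at most 33 mm) it trips the lock and the handle springs fully open by itself.
- release (a joint): Turn of the release lever on the handle in rad: 0 at rest (sprung), about 0.04 when its nose meets the toggle, trips the lock at 0.08 to 0.12, at most 0.3.
- knob: The oak drawer knob to be finished: a square block 30 x 44 x 30 mm, 80 to 150 g, loose, lying on the rest between the pads. Origin in the middle of its underside, y along the 44 mm length, towards the end with the brass bush, which faces the moving pad; z up. Closing the pad slides it up to 10 mm towards the fixed pad.
- knob_center (a point): The centre of the oak block, 15 mm above its underside.
- bush (a joint): How far the brass bush (18 mm in diameter, in the middle of the knob's +y end) has been pressed in, in m: at the start 0 to 0.001 (standing 5 to 6 mm proud), 0.0055 fully home. It is a push fit that takes about 14 N, and stays where it is pressed. Counts as home from 0.0042.
- trivet: Round grey silicone trivet, 140 mm in diameter, 8 mm thick, fast on the table. Origin in the middle of its underside.
- mortar: Black granite mortar, 120 mm in diameter, 78 mm high. Origin under its middle. Leave alone.
- pestle: Black granite pestle, 135 mm long, 40 mm thick, lying. Origin under its middle. Leave alone.
- jar_a: Small glass jar with a bamboo lid, 60 mm in diameter, 80 mm high. Origin under its middle. Leave alone.
- jar_b: The other glass jar, alike. Leave alone.
- vase: White ceramic vase, 92 mm in diameter, 155 mm high. Origin under its middle. Leave alone.
- spare_knob: A finished oak knob, 30 x 44 x 30 mm, its bush flush, on the table. Leave alone.
- screwdriver: Screwdriver with a wooden handle, 200 mm long, lying. Leave alone.

How it is judged:
By the outcome, as a careful person would: the job done as asked, in the order asked, and still so for the second after the job is handed in, with the robot touching nothing.
It also fails if it takes over 72 s, if anything falls off the work surface, if the arm or the gripper's body presses on something with over 40 N, if the wrist force passes 120 N, or if a joint passes its speed limit or range.

ROBOT

A 7-joint arm with a two-finger parallel gripper is mounted at the origin on the work surface. World frame = base frame: x ahead of the robot, y to its left, z up, the work surface at z = 0. Lengths are in m, angles in rad, forces in N, time in s.
With the tool pointing down it reaches from about 0.4 to 0.875 m from the base axis. Payload 6.5 kg.
Tool frame: the origin (TCP) lies midway between the tips of the shut fingers; the grasp point (between the pads) lies 19 mm behind it; x points along the fingers, y is the direction in which the jaws open and shut, and the axes are right-handed (so a half turn about x gives the same grasp; the last joint's range is limited). The gripper opens to 88 mm and grips with 3 to 60 N. Pads are 18 mm wide; open, the fingers measure 123 mm over their backs; the gripper's body (75 mm by 187 mm) begins 45 mm behind the grasp point.
Start: joints at [1.088, 0.536, -0.004, 1.538, 0.003, 1.067, -0.071], TCP at [0.263, -0.594, 0.239] pointing down, gripper open.
Joint ranges: [-2.7, 2.7], [-0.37, 2.16], [-1.27, 1.26], [0.24, 2.4], [-1.31, 4.45], [0.19, 1.91], [-2.76, 2.76]. Speed limits (rad/s): [2.39, 2.39, 3.14, 3.14, 3.14, 3.14, 3.14].

INTERFACE

Orientations are given as a unit quaternion [w, x, y, z].
In Python, from workcell import bot, imaging, job, nets gives the robot as it stands.
- The arm moves only by the shell command python3 -m pendant 'ROWS' [OPENING] [FORCE]. ROWS is JSON, a list of rows, each a list of 2 entries, a list of its own where there are three numbers: the shift along the tool's x, y, z in cm, then the turn about the tool's x in degrees. A call has 1 to 10 rows; each row is the pose to reach, as a shift and turn from the pose measured when the call began, along the tool's axes at that moment; what a row does not reach only later rows make up. A row lasts 1/10 s, in which the tool goes at most 50 mm and 8.59 degrees, less where a joint would pass 70% of its speed; a pose out of reach is approached as far as the arm can. A call with a gripper value outside its range is refused whole. OPENING is the closure in counts, from 0 (fully open) to 255 (shut), set as the call begins (- or left out, the last holds). The fingers move at their own pace and stop on an object; FORCE is the grip in N (left out, the last holds). Time passes only in rows, so rows that repeat a pose let the fingers close. It gives the time, the measured TCP pose, the force and the opening at its end, in the units of the state.
- bot.observe(): the state, without advancing time (a new reading comes with each control period).
- imaging.camera(name): name is "scene" or "top"; returns the picture (400x640x3 uint8, red, green, blue); there is no depth.
- imaging.get_calibration(name): a dict with "fovy" (degrees; the focal length in pixels is half the picture's height over the tangent of half this angle, whatever the lens; pixels are square), "cx", "cy" (the principal point, pixels), "xyz" and "orientation" of the camera in the world. Camera axes: x right, y down, z forward; pixel columns grow to the right and rows downward; lengths in m; the calibration is good to about 2 mm. A picture is of the moment at which its call begins. get_calibration takes no time and is no camera call.
- job.hand_in(): hands the job in, once; it reports no verdict.
Trained networks look in the newest picture that a camera, given by its name, has taken for a name from the list of things; names that differ only in an ending like _2 or _b are one class to them, and where a whole thing is asked for, a point or a joint stands for the part that bears it (a point fixed in the world has none). Each returns a list of dicts, best first, with "score" (0 to 1); they miss things now and then, are a little off and sometimes report something else, mostly with a low value. They report only what shows in the picture. A call takes as long as a camera call.
- nets.regions_of(camera, label): "pixels" (400x640 bool, what is visible of it).
- nets.spot_point(camera, label): "xyz" ([x, y, z] in m, in the coordinates of the camera as it stood for that picture, good to about 4 mm: a listed point, or the origin of a listed thing).
The state is a dict: "time_s": time; "qpos": joint angles; "joint_velocities": joint speeds; "effort": joint torques, N m; "eef_pos": TCP position; "tool_rot": TCP orientation; "force": force on the tool from outside, world axes, zero at the start; "wrist_torque": the same for the moment, N m; "width": finger opening in m.
Only numpy, scipy, OpenCV 4.12 (cv2) and the standard library are available. Lean on these libraries where they do the work, as an engineer would, in place of code of your own. Each camera call takes 0.05 s, during which the arm holds its last target.

## Working session

There is one attempt and no reset: what is moved stays moved. The work goes in short steps, Python scripts to look and compute and a shell command to move; the robot and the scene stay as the last step left them, time stands still between calls to the robot, and variables do not carry over. Pictures are saved under pics/ and viewed, and the job is handed in when it is done.

```bash
mkdir -p pics; ls; python3 - <<'E'
from workcell import bot, imaging, job, nets
import cv2
print(bot.observe())
for c in("scene","top"):
    im=imaging.camera(c); cv2.imwrite(f"pics/{c}0.png",im[:,:,::-1]); print(imaging.get_calibration(c))
E
```

```text
pics
{'time_s': 0.0, 'qpos': array([ 1.08781703,  0.53717116, -0.00445324,  1.53879926,  0.00264004,
        1.06731295, -0.071195  ]), 'joint_velocities': array([ 6.31612494e-04, -7.33947092e-04,  9.58461516e-04, -1.71799457e-04,
        1.14859295e-03,  2.19444665e-05, -7.43521597e-04]), 'effort': array([ 1.15514017e-04, -5.70982504e+01,  9.91155133e-01, -2.51602489e+01,
       -5.61760599e-02,  1.78937061e-02,  1.43755519e-04]), 'eef_pos': array([ 0.26287848, -0.59383077,  0.23786452]), 'tool_rot': array([-0.1457576 , -0.69162544, -0.14689657,  0.6919757 ]), 'force': array([-7.48833926e-04,  5.34756175e-01,  7.59385095e-01]), 'wrist_torque': array([-0.03173758,  0.02154261, -0.06430677]), 'width': 0.08805714834376076}
{'fovy': 49.405213920076875, 'cx': 322.7541927199007, 'cy': 202.3461782092231, 'xyz': array([0.83388981, 0.55331857, 1.09481213]), 'orientation': array([-0.0650639 ,  0.24512528,  0.93301323, -0.2552775 ])}
{'fovy': 48.506099176651624, 'cx': 315.41716676974045, 'cy': 194.55241498579986, 'xyz': array([0.29872691, 0.01862955, 1.36930517]), 'orientation': array([ 0.05408198, -0.69560255,  0.71361381, -0.06298851])}
```

View pics/scene0.png

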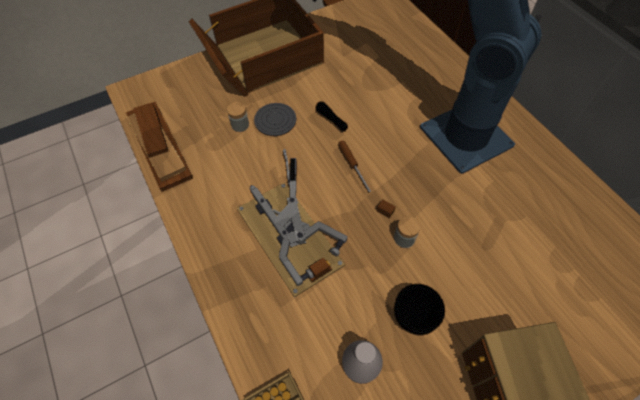

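View pics/top0.png

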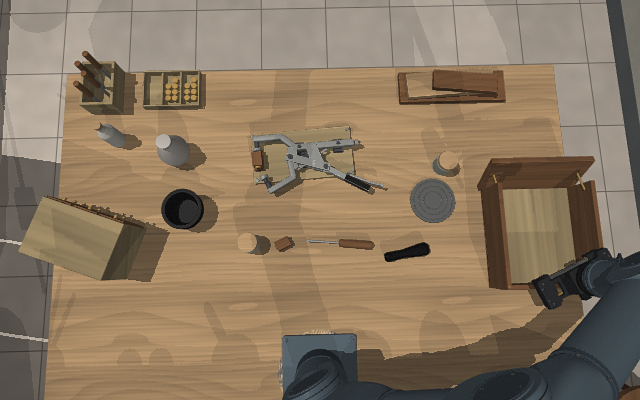

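```bash
cat > h.py <<'E'
from workcell import bot, imaging, job, nets
import numpy as np, cv2
from scipy.spatial.transform import Rotation as R
def rot(q): return R.from_quat([q[1],q[2],q[3],q[0]]).as_matrix()
def cam(c):
    k=imaging.get_calibration(c); return k, rot(k['orientation']), np.array(k['xyz']), 200/np.tan(np.radians(k['fovy'])/2)
def toworld(c,p): k,M,t,f=cam(c); return M@np.array(p)+t
def project(c,P):
    k,M,t,f=cam(c); q=M.T@(np.array(P)-t); return np.array([k['cx']+f*q[0]/q[2],k['cy']+f*q[1]/q[2]])
def ray(c,u,v,z):
    k,M,t,f=cam(c); d=M@np.array([(u-k['cx'])/f,(v-k['cy'])/f,1]); return t+d*(z-t[2])/d[2]
def spots(c,l,n=3):
    for d in nets.spot_point(c,l)[:n]: print(c,l,round(d['score'],2),np.round(toworld(c,d['xyz']),4))
E
python3 - <<'E'
from h import *
for l in ["clamp","fixed_pad","fixed_handle","handle_hinge","handle_grip","release_tail","knob_center","trivet"]:
    for c in("top","scene"): spots(c,l,2)
print(bot.observe()['time_s'])
E
```

```text
top clamp 0.9 [ 0.6364  0.074  -0.0021]
top clamp 0.46 [ 0.605  -0.0351  0.0378]
scene clamp 0.76 [ 0.6428  0.0716 -0.0009]
top fixed_pad 0.87 [0.6596 0.176  0.0427]
scene fixed_pad 0.64 [0.6688 0.18   0.0407]
top fixed_handle 0.57 [ 0.6827 -0.1221  0.0374]
scene fixed_handle 0.93 [ 0.6887 -0.1257  0.0349]
top handle_hinge 0.73 [ 0.6043 -0.0367  0.0394]
top handle_hinge 0.73 [0.6395 0.177  0.0378]
scene handle_hinge 0.84 [ 0.6088 -0.0331  0.0408]
top handle_grip 0.92 [ 0.5397 -0.1332  0.0377]
scene handle_grip 0.67 [ 0.5443 -0.1353  0.0422]
top release_tail 0.64 [ 0.5395 -0.2056  0.0396]
top release_tail 0.36 [ 0.3436 -0.2687  0.0011]
scene release_tail 0.5 [ 0.6085 -0.0338  0.0406]
scene release_tail 0.46 [ 0.5467 -0.2001  0.0366]
top knob_center 0.57 [0.6421 0.1778 0.0376]
scene knob_center 0.83 [0.6382 0.1783 0.041 ]
top trivet 0.97 [ 0.4987 -0.3691 -0.0032]
scene trivet 0.91 [ 0.5056 -0.3673 -0.009 ]
0.9
```

```bash
cat >> h.py <<'E'
def clampfit(obs):
    L={"clamp":(0,0),"fixed_pad":(.1,-.03),"fixed_handle":(-.2,-.03),"handle_hinge":(-.105,.04)}
    A=np.array([L[k] for k,_ in obs]);B=np.array([p[:2] for _,p in obs])
    a=A-A.mean(0);b=B-B.mean(0)
    th=np.arctan2((a[:,0]*b[:,1]-a[:,1]*b[:,0]).sum(),(a*b).sum())
    c,s=np.cos(th),np.sin(th);M=np.array([[c,-s],[s,c]]);t=B.mean(0)-M@A.mean(0)
    return th,M,t,B-(A@M.T+t)
E
python3 - <<'E'
from h import *
o=[("clamp",(.6364,.074)),("clamp",(.6428,.0716)),("fixed_pad",(.6596,.176)),("fixed_pad",(.6688,.18)),("fixed_handle",(.6827,-.1221)),("fixed_handle",(.6887,-.1257)),("handle_hinge",(.6043,-.0367)),("handle_hinge",(.6088,-.0331))]
th,M,t,r=clampfit(o);print(th,t);print(np.round(r*1000,1))
W=lambda x,y:M@np.array([x,y])+t
print("grip",W(-.201,.112),"pad",W(.1,-.03))
al=.56; h=np.array([-.105,.04]); 
print("tail open",W(*(h+.18*np.array([-np.cos(al),np.sin(al)])+.026*np.array([-np.sin(al),-np.cos(al)]))))
im=imaging.camera("top").copy()
big=cv2.resize(im[100:230,210:480],None,fx=2.9,fy=2.9,interpolation=cv2.INTER_CUBIC)
def mk(P,col):
    p=(project("top",P)-[210,100])*2.9; cv2.circle(big,tuple(int(i) for i in p),4,col,1)
for x,y in [(.1,-.03),(-.2,-.03),(-.105,.04),(-.201,.112)]: mk([*W(x,y),.04],(255,0,0))
for x,y in [(-.195,-.095),(-.195,.065),(.12,-.095),(.12,.065)]: mk([*W(x,y),.012],(0,0,255))
cv2.imwrite("pics/a.png",big[:,:,::-1])
o=bot.observe();print("toolR\n",rot(o['tool_rot']).round(3))
for l in ["jar_a","mortar","vase","spare_knob","pestle","screwdriver","knob"]:spots("top",l)
E
```

```text
1.6429615171153567 [0.64033026 0.07375609]
[[-3.9  0.2]
 [ 2.5 -2.2]
 [-3.4  0.3]
 [ 5.8  4.3]
 [-2.   1.5]
 [ 4.  -2.1]
 [-3.7 -2.8]
 [ 0.8  0.8]]
grip [ 0.54311438 -0.13479623] pad [0.66304192 0.17565889]
tail open [ 0.54660365 -0.20504425]
toolR
 [[-0.     0.405 -0.914]
 [ 0.    -0.914 -0.405]
 [-1.    -0.     0.   ]]
top jar_a 0.74 [ 0.6163 -0.4045 -0.0031]
top jar_a 0.67 [0.3817 0.1974 0.0006]
top mortar 0.74 [0.4828 0.3946 0.0012]
top mortar 0.15 [0.3765 0.1013 0.0027]
top vase 0.61 [ 0.6676  0.4298 -0.002 ]
top vase 0.22 [0.6609 0.1749 0.0396]
top spare_knob 0.74 [0.3772 0.1041 0.0049]
top pestle 0.57 [ 0.3432 -0.2665  0.0012]
top screwdriver 0.81 [ 0.3785 -0.0682  0.0021]
top knob 0.57 [0.6385 0.1785 0.0238]
```

View pics/a.png

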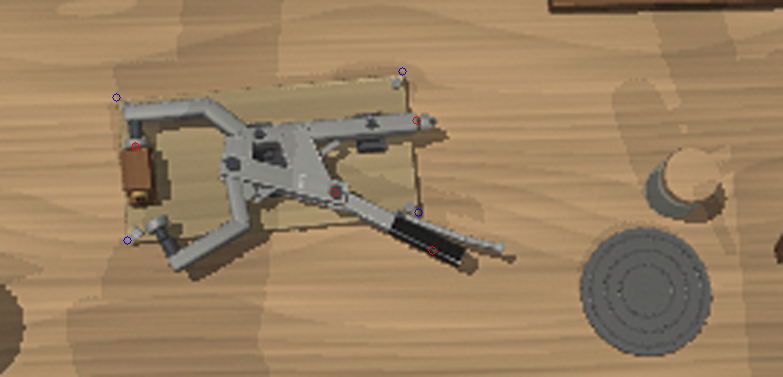

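```bash
cat >> h.py <<'E'
TH=1.643; T=np.array([.6393,.0738])
c,s=np.cos(TH),np.sin(TH);MC=np.array([[c,-s],[s,c]])
W=lambda x,y:MC@np.array([x,y])/1000+T
def C(p): return MC.T@(np.array(p)[:2]-T)*1000
def togo(x,y,z,ang=None):
    "clamp-frame mm, z mm -> tool shift cm"
    o=bot.observe();return togow([*W(x,y),z/1000])
def togow(P):
    o=bot.observe();Rt=rot(o['tool_rot']); return (Rt.T@(np.array(P)-o['eef_pos'])*100).round(2)
def st():
    o=bot.observe();Rt=rot(o['tool_rot']);f=MC.T@o['force'][:2]
    print('t',round(o['time_s'],2),'clampTCP',C(o['eef_pos']).round(1),'z',(o['eef_pos'][2]*1000).round(1),'Fclamp',f.round(2),'Fz',o['force'][2].round(2),'w',round(o['width'],4),'yaw',np.degrees(np.arctan2(Rt[1,1],Rt[0,1])).round(1),'want',round(np.degrees(TH)-180,1),'vmax',abs(o['joint_velocities']).max().round(3))
E
python3 - <<'E'
from h import *
st();print(togo(-205,175,200),W(-205,175))
E
```

```text
t 1.3 clampTCP [-639.3  423.4] z 238.7 Fclamp [-0.52  0.92] Fz -0.63 w 0.088 yaw -66.1 want -85.9 vmax 0.001
[  3.87 -32.48 -38.05] [ 0.47954487 -0.14329053]
```

```bash
python3 -m pendant '[[[0,-3,-4],3],[[0.5,-6,-8],6],[[1,-10,-12],9],[[1.5,-13,-15],12],[[2,-16,-19],15],[[2.5,-20,-23],18],[[3,-23,-27],19.8],[[3.5,-26,-31],19.8],[[3.9,-29,-34.5],19.8],[[3.9,-32.5,-38],19.8]]' 255 20 
python3 -c "
from h import *
st();print(togo(-205,165,28))"
```

```text
time_s: 2.3
eef_pos: [0.4786, -0.1445, 0.1996]
tool_rot: [0.025, 0.707, 0.025, -0.707]
force: [0.2, 0.0, -0.9]
width: 0.0105
t 2.3 clampTCP [-206.1  176. ] z 199.6 Fclamp [ 0.   -0.18] Fz -0.86 w 0.0105 yaw -85.9 want -85.9 vmax 1.075
[17.16 -0.12 -1.1 ]
```

```bash
python3 -m pendant '[[[4,0,0],0],[[8,0,0],0],[[12,0,0],0],[[15,0,-0.5],0],[[17,0,-1],0],[[17.1,-0.1,-1],0],[[17.1,-0.1,-1],0]]' 
python3 -c "
from h import *
st();print(togo(-205,140,28))
im=imaging.camera('top'); big=cv2.resize(im[110:230,280:450],None,fx=4,fy=4,interpolation=cv2.INTER_CUBIC);cv2.imwrite('pics/b.png',big[:,:,::-1])
im=imaging.camera('scene'); big=cv2.resize(im[110:310,200:400],None,fx=3,fy=3,interpolation=cv2.INTER_CUBIC);cv2.imwrite('pics/c.png',big[:,:,::-1])
for c in ('top','scene'):
  for l in ('handle_grip','release_tail'):spots(c,l)
"
```

```text
time_s: 3.0
eef_pos: [0.4886, -0.1427, 0.0288]
tool_rot: [-0.025, -0.707, -0.025, 0.707]
force: [-0.4, 0.2, 0.0]
width: 0.0004
t 3.0 clampTCP [-205.   165.9] z 28.8 Fclamp [0.27 0.36] Fz 0.01 w 0.0004 yaw -85.9 want -85.9 vmax 0.034
[ 0.08 -0.   -2.59]
top handle_grip 0.88 [ 0.5415 -0.1325  0.0416]
top release_tail 0.56 [ 0.382   0.201  -0.0026]
scene handle_grip 0.69 [ 0.5437 -0.1371  0.0415]
scene handle_grip 0.21 [0.6358 0.1762 0.0426]
scene release_tail 0.69 [ 0.5449 -0.1365  0.0413]
scene release_tail 0.67 [ 0.3813  0.202  -0.0009]
scene release_tail 0.65 [ 0.5453 -0.2063  0.037 ]
```

View pics/b.png

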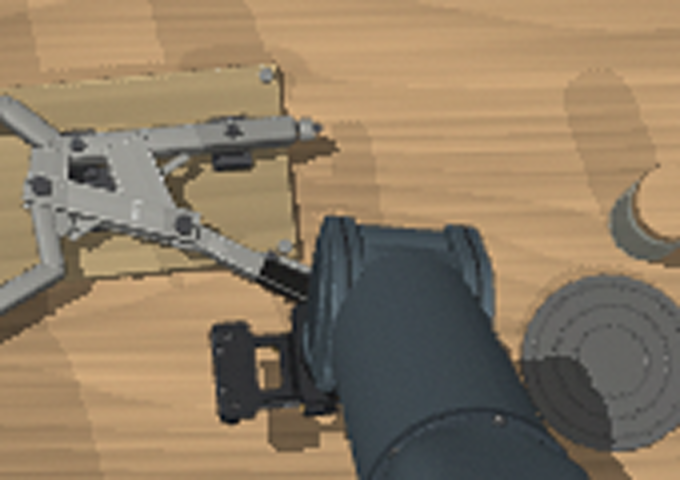

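View pics/c.png

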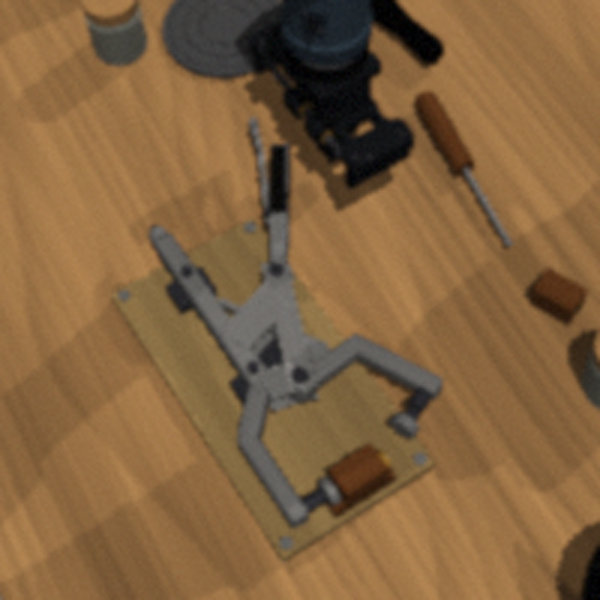

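Both views show the shut gripper sitting outside the handle (top crop: handle sleeve at ~(285,275), gripper at ~(260,370)); the path to the sleeve is clear. Probing in.

```bash
python3 -m pendant '[[[0,0,-0.6],0],[[0,0,-1.2],0],[[0,0,-1.7],0],[[0,0,-2.1],0],[[0,0,-2.4],0],[[0,0,-2.6],0],[[0,0,-2.8],0],[[0,0,-3.0],0],[[0,0,-3.2],0],[[0,0,-3.4],0]]' 
python3 -c "
from h import *
st()"
```

```text
time_s: 4.3
eef_pos: [0.5225, -0.1407, 0.0295]
tool_rot: [0.025, 0.707, 0.025, -0.706]
force: [-1.3, -0.5, 0.3]
width: 0.0007
t 4.3 clampTCP [-205.5  132. ] z 29.5 Fclamp [-0.43  1.31] Fz 0.28 w 0.0007 yaw -86.0 want -85.9 vmax 0.048
```

```bash
python3 -m pendant '[[[0,0.05,-0.2],0],[[0,0.1,-0.4],0],[[0,0.15,-0.6],0],[[0,0.2,-0.8],0],[[0,0.25,-1.0],0],[[0,0.3,-1.2],0]]' 
python3 -c "
from h import *
st()"
python3 -m pendant '[[[0,0.05,-0.2],0],[[0,0.1,-0.4],0],[[0,0.15,-0.6],0],[[0,0.2,-0.8],0],[[0,0.25,-1.0],0],[[0,0.3,-1.2],0]]' 
python3 -c "
from h import *
st()"
```

```text
time_s: 4.9
eef_pos: [0.5348, -0.143, 0.0294]
tool_rot: [0.025, 0.707, 0.025, -0.706]
force: [-1.7, -0.2, 0.1]
width: 0.0003
t 4.9 clampTCP [-208.7  119.9] z 29.4 Fclamp [-0.1   1.73] Fz 0.09 w 0.0003 yaw -86.0 want -85.9 vmax 0.054
time_s: 5.5
eef_pos: [0.5471, -0.1452, 0.0295]
tool_rot: [0.025, 0.707, 0.025, -0.706]
force: [-1.2, -0.6, 0.1]
width: 0.0004
t 5.5 clampTCP [-211.8  107.7] z 29.5 Fclamp [-0.55  1.25] Fz 0.15 w 0.0004 yaw -86.0 want -85.9 vmax 0.056
```

```bash
python3 -m pendant '[[[0,0.05,-0.2],0],[[0,0.1,-0.4],0],[[0,0.15,-0.6],0],[[0,0.2,-0.8],0],[[0,0.25,-1.0],0]]' 
python3 -c "
from h import *
st()"
python3 -m pendant '[[[0,0.05,-0.2],0],[[0,0.1,-0.4],0],[[0,0.1,-0.6],0]]' 
python3 -c "
from h import *
st()"
python3 -m pendant '[[[0,0.05,-0.2],0],[[0,0.1,-0.4],0]]' 
python3 -c "
from h import *
st()"
```

```text
time_s: 6.0
eef_pos: [0.5575, -0.147, 0.0295]
tool_rot: [0.025, 0.707, 0.025, -0.706]
force: [-1.9, -0.4, 0.4]
width: 0.0007
t 6.0 clampTCP [-214.4   97.5] z 29.5 Fclamp [-0.27  1.96] Fz 0.39 w 0.0007 yaw -86.0 want -85.9 vmax 0.054
time_s: 6.3
eef_pos: [0.5635, -0.1478, 0.0294]
tool_rot: [0.025, 0.707, 0.025, -0.707]
force: [-0.7, -0.8, -0.4]
width: 0.0003
t 6.3 clampTCP [-215.5   91.6] z 29.4 Fclamp [-0.73  0.76] Fz -0.38 w 0.0003 yaw -86.0 want -85.9 vmax 0.048
time_s: 6.5
eef_pos: [0.5673, -0.1485, 0.0294]
tool_rot: [-0.025, -0.706, -0.025, 0.707]
force: [-3.9, 0.1, 2.2]
width: 0.0005
t 6.5 clampTCP [-216.6   87.9] z 29.4 Fclamp [0.34 3.85] Fz 2.25 w 0.0005 yaw -86.0 want -85.9 vmax 0.051
```

```bash
python3 -m pendant '[[[0,0.05,-0.1],0],[[0,0.05,-0.2],0]]' |grep force
python3 -m pendant '[[[0,0,-0.1],0],[[0,0.05,-0.2],0]]'  |grep force
python3 -c "
from h import *
st()"
python3 -m pendant '[[[0,0,-0.1],0],[[0,0.05,-0.2],0]]'  |grep force
python3 -c "
from h import *
st()"
```

```text
force: [-5.1, -0.3, 4.7]
force: [-6.8, 1.0, 5.8]
t 6.9 clampTCP [-217.2   85.9] z 29.2 Fclamp [1.51 6.67] Fz 5.85 w 0.0006 yaw -86.0 want -85.9 vmax 0.027
force: [-9.0, 1.1, 6.5]
t 7.1 clampTCP [-217.4   85.3] z 29.2 Fclamp [1.7  8.87] Fz 6.5 w 0.0005 yaw -86.0 want -85.9 vmax 0.029
```

```bash
python3 -c "
from h import *
st(); o=bot.observe(); print(o['wrist_torque'],o['force'],o['qpos'])
im=imaging.camera('scene'); big=cv2.resize(im[110:310,200:400],None,fx=3,fy=3,interpolation=cv2.INTER_CUBIC);cv2.imwrite('pics/d.png',big[:,:,::-1])
st()
"
```

```text
t 7.1 clampTCP [-217.4   85.3] z 29.2 Fclamp [1.7  8.87] Fz 6.5 w 0.0005 yaw -86.0 want -85.9 vmax 0.029
[ 0.1685298   1.52273045 -0.03471283] [-8.97439385  1.05513997  6.49518578] [ 0.23765944  0.7316879  -0.07978893  1.80307545  0.09389986  0.61864992
 -1.39992905]
t 7.15 clampTCP [-217.4   85.2] z 29.2 Fclamp [1.05 7.19] Fz 6.88 w 0.0004 yaw -86.0 want -85.9 vmax 0.005
```

View pics/d.png

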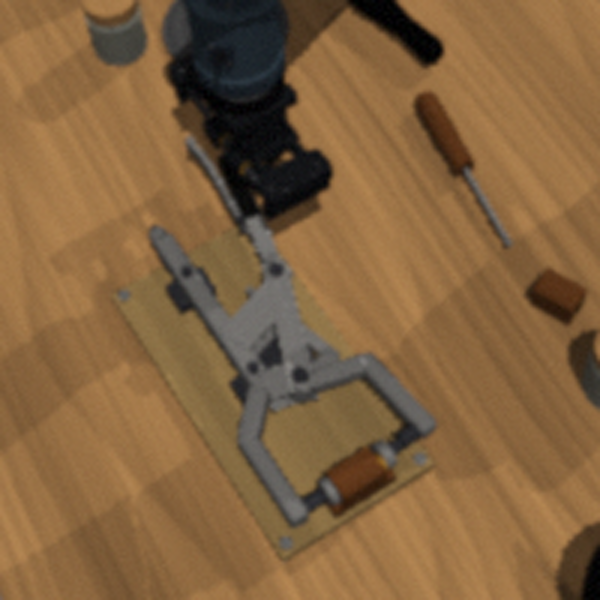

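```bash
python3 -m pendant '[[[-0.05,0,-0.1],0],[[-0.1,0,-0.2],0],[[-0.1,0,-0.22],0]]' |grep force
python3 -c "
from h import *
st()"
python3 -m pendant '[[[-0.02,0,-0.1],0],[[-0.02,0,-0.2],0],[[-0.02,0,-0.22],0]]'  |grep force
python3 -c "
from h import *
st()"
```

```text
force: [-8.1, 0.3, 1.9]
t 7.45 clampTCP [-217.2   85.5] z 29.4 Fclamp [0.91 8.1 ] Fz 1.88 w 0.0001 yaw -86.0 want -85.9 vmax 0.004
force: [-7.5, -0.3, 4.6]
t 7.75 clampTCP [-217.3   85.3] z 29.2 Fclamp [0.24 7.46] Fz 4.6 w -0.0003 yaw -86.1 want -85.9 vmax 0.003
```

```bash
python3 -m pendant '[[[-0.05,0.03,-0.15],0],[[-0.06,0.03,-0.25],0],[[-0.06,0.03,-0.3],0],[[-0.06,0.03,-0.3],0]]' |grep force
python3 -c "
from h import *
st()"
python3 -m pendant '[[[-0.06,0.03,-0.2],0],[[-0.06,0.03,-0.3],0],[[-0.06,0.03,-0.34],0],[[-0.06,0.03,-0.34],0]]'  |grep force
python3 -c "
from h import *
st()"
```

```text
force: [-7.0, -0.2, 3.8]
t 8.15 clampTCP [-217.5   84.4] z 29.3 Fclamp [0.34 7.03] Fz 3.81 w 0.0005 yaw -86.1 want -85.9 vmax 0.002
force: [-8.4, -0.2, 3.9]
t 8.55 clampTCP [-217.9   83.1] z 29.4 Fclamp [0.38 8.43] Fz 3.9 w 0.0002 yaw -86.1 want -85.9 vmax 0.003
```

```bash
python3 -m pendant '[[[-0.07,0.03,-0.2],0],[[-0.07,0.03,-0.3],0],[[-0.07,0.03,-0.38],0],[[-0.07,0.03,-0.38],0]]' |egrep 'force|pos'
python3 -m pendant '[[[-0.07,0.03,-0.2],0],[[-0.07,0.03,-0.3],0],[[-0.07,0.03,-0.38],0],[[-0.07,0.03,-0.38],0]]'  |grep force
python3 -m pendant '[[[-0.07,0.03,-0.2],0],[[-0.07,0.03,-0.3],0],[[-0.07,0.03,-0.38],0],[[-0.07,0.03,-0.38],0]]'  |grep force
python3 -c "
from h import *
st()"
```

```text
eef_pos: [0.5739, -0.1498, 0.0295]
force: [-7.6, -1.4, 3.2]
force: [-7.2, -0.3, 2.4]
force: [-6.1, -1.4, 2.7]
t 9.75 clampTCP [-219.2   77.5] z 29.6 Fclamp [-1.    6.23] Fz 2.72 w 0.0007 yaw -86.2 want -85.9 vmax 0.003
```

```bash
python3 -m pendant '[[[-0.05,0.03,-0.2],0],[[-0.05,0.03,-0.3],0],[[-0.05,0.03,-0.4],0],[[-0.05,0.03,-0.4],0]]' |egrep 'force|pos'
python3 -m pendant '[[[-0.05,0.03,-0.2],0],[[-0.05,0.03,-0.3],0],[[-0.05,0.03,-0.4],0],[[-0.05,0.03,-0.4],0]]'  |egrep 'force|pos'
python3 -c "
from h import *
st()"
```

```text
eef_pos: [0.5805, -0.1508, 0.0296]
force: [-6.5, -0.2, 2.0]
eef_pos: [0.583, -0.1511, 0.0296]
force: [-7.3, 0.2, 3.1]
t 10.55 clampTCP [-220.3   72.4] z 29.6 Fclamp [0.68 7.27] Fz 3.12 w 0.0005 yaw -86.3 want -85.9 vmax 0.006
```

```bash
python3 -m pendant '[[[-0.05,0.03,-0.2],0],[[-0.05,0.03,-0.3],0],[[-0.05,0.03,-0.4],0],[[-0.05,0.03,-0.4],0]]' |egrep 'force|pos'
python3 -m pendant '[[[-0.05,0.03,-0.2],0],[[-0.05,0.03,-0.3],0],[[-0.05,0.03,-0.4],0],[[-0.05,0.03,-0.4],0]]'  |egrep 'force|pos'
python3 -c "
from h import *
st()"
```

```text
eef_pos: [0.5852, -0.1513, 0.0296]
force: [-8.5, -0.2, 4.1]
eef_pos: [0.5874, -0.1515, 0.0297]
force: [-8.2, 0.1, 5.6]
t 11.35 clampTCP [-221.   68.] z 29.7 Fclamp [0.66 8.18] Fz 5.63 w 0.0005 yaw -86.3 want -85.9 vmax 0.003
```

```bash
python3 -m pendant '[[[-0.1,0.03,-0.2],0],[[-0.1,0.03,-0.3],0],[[-0.1,0.03,-0.4],0],[[-0.1,0.03,-0.4],0]]' |egrep 'force|pos'
python3 -m pendant '[[[-0.07,0.03,-0.2],0],[[-0.07,0.03,-0.3],0],[[-0.07,0.03,-0.4],0],[[-0.07,0.03,-0.4],0]]'  |egrep 'force|pos'
python3 -c "
from h import *
st()"
```

```text
eef_pos: [0.5891, -0.1516, 0.0299]
force: [-8.0, -0.1, 2.8]
eef_pos: [0.591, -0.1517, 0.0298]
force: [-8.1, -0.3, 2.9]
t 12.15 clampTCP [-221.5   64.4] z 29.8 Fclamp [0.27 8.11] Fz 2.89 w 0.0001 yaw -86.4 want -85.9 vmax 0.003
```

```bash
python3 -m pendant '[[[-0.07,0.03,-0.2],0],[[-0.07,0.03,-0.3],0],[[-0.07,0.03,-0.4],0],[[-0.07,0.03,-0.4],0]]'  |egrep 'force|pos'
python3 -c "
from h import *
st()"
```

```text
eef_pos: [0.593, -0.1518, 0.0299]
force: [-7.8, 0.5, 4.8]
t 12.55 clampTCP [-221.7   62.4] z 29.9 Fclamp [1.06 7.79] Fz 4.79 w 0.0008 yaw -86.4 want -85.9 vmax 0.001
```

```bash
python3 -m pendant '[[[-0.08,0.03,-0.2],0],[[-0.08,0.03,-0.3],0],[[-0.08,0.03,-0.4],0],[[-0.08,0.03,-0.4],0]]'  |egrep 'force|pos'
python3 -c "
from h import *
st()"
```

```text
eef_pos: [0.5948, -0.1519, 0.0299]
force: [-8.5, -0.1, 3.8]
t 12.95 clampTCP [-221.9   60.7] z 29.9 Fclamp [0.55 8.51] Fz 3.81 w 0.0004 yaw -86.4 want -85.9 vmax 0.004
```

```bash
python3 -m pendant '[[[-0.08,0.03,-0.2],0],[[-0.08,0.03,-0.3],0],[[-0.08,0.03,-0.4],0],[[-0.08,0.03,-0.4],0]]'  |egrep 'force|pos'
python3 -c "
from h import *
st()"
```

```text
eef_pos: [0.5972, -0.1519, 0.0299]
force: [-6.8, -1.1, 1.1]
t 13.35 clampTCP [-222.1   58.3] z 29.9 Fclamp [-0.58  6.81] Fz 1.06 w 0.0002 yaw -86.4 want -85.9 vmax 0.003
```

```bash
python3 -m pendant '[[[-0.08,0.03,-0.2],0],[[-0.08,0.03,-0.3],0],[[-0.08,0.03,-0.4],0],[[-0.08,0.03,-0.4],0]]'  |egrep 'force|pos'
python3 -c "
from h import *
st()"
```

```text
eef_pos: [0.6009, -0.1518, 0.0301]
force: [-3.3, -0.5, -0.3]
t 13.75 clampTCP [-222.3   54.6] z 30.1 Fclamp [-0.25  3.36] Fz -0.33 w 0.0006 yaw -86.3 want -85.9 vmax 0.005
```

```bash
python3 -m pendant '[[[0,0.02,-0.1],0],[[0,0.02,-0.2],0],[[0,0.02,-0.2],0]]'  |egrep 'force|pos'
python3 -c "
from h import *
st()"
```

```text
eef_pos: [0.6045, -0.1517, 0.0304]
force: [-0.4, 0.5, 0.2]
t 14.05 clampTCP [-222.4   51. ] z 30.4 Fclamp [0.55 0.39] Fz 0.22 w 0.0004 yaw -86.3 want -85.9 vmax 0.005
```

```bash
python3 -m pendant '[[[0,0,-0.1],0],[[0,0,-0.2],0]]'  |egrep 'force|pos'
python3 -c "
from h import *
st()
im=imaging.camera('scene'); big=cv2.resize(im[110:310,200:400],None,fx=3,fy=3,interpolation=cv2.INTER_CUBIC);cv2.imwrite('pics/e.png',big[:,:,::-1])"
```

```text
eef_pos: [0.6074, -0.1514, 0.0306]
force: [-0.1, -0.2, -0.3]
t 14.25 clampTCP [-222.3   48. ] z 30.6 Fclamp [-0.16  0.08] Fz -0.33 w 0.0003 yaw -86.3 want -85.9 vmax 0.024
```

View pics/e.png

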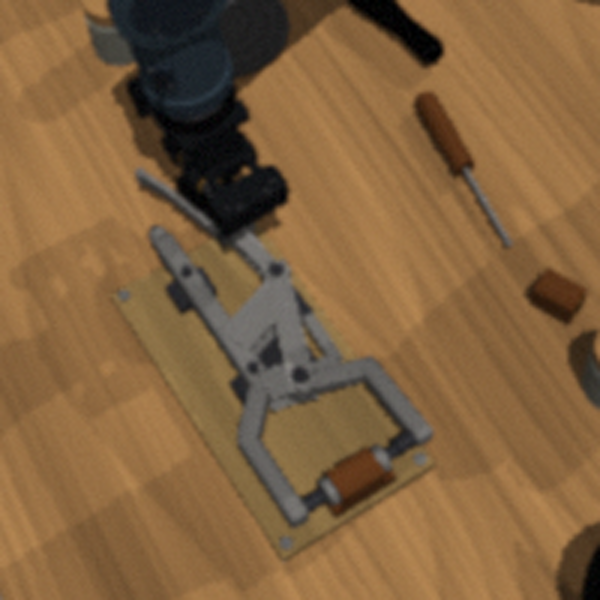

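The scene crop shows moving pad at ~(385,460) flush on the oak with no brass visible, tail at ~(143,178). Let go and look again.

```bash
python3 -m pendant '[[[0,0,0.5],0],[[0,0,1.5],0],[[0,0,3],0],[[-3,0,4],0],[[-7,0,5],0],[[-11,0,5],0],[[-11.5,0,5],0]]'  |egrep 'force|pos'
python3 -c "
from h import *
st()
for c in ('scene','top'):
  im=imaging.camera(c); cv2.imwrite('pics/f_%s.png'%c,im[:,:,::-1])
  x0,y0=(200,110) if c=='scene' else (240,100)
  big=cv2.resize(im[y0:y0+200,x0:x0+200],None,fx=3,fy=3,interpolation=cv2.INTER_CUBIC);cv2.imwrite('pics/f2_%s.png'%c,big[:,:,::-1])
  for l in ('handle_grip','release_tail','knob_center','handle_hinge'):
    for d in nets.spot_point(c,l)[:3]:
      p=toworld(c,d['xyz']);print(c,l,round(d['score'],2),p.round(4),C(p).round(1))"
```

```text
eef_pos: [0.5678, -0.1559, 0.1536]
force: [-0.4, 0.5, 0.2]
t 15.0 clampTCP [-224.    87.9] z 153.6 Fclamp [0.52 0.38] Fz 0.17 w 0.0005 yaw -86.4 want -85.9 vmax 0.047
scene handle_grip 0.8 [ 0.6233 -0.1532  0.0422] [-225.3   32.4]
scene release_tail 0.59 [ 0.673  -0.2039  0.036 ] [-279.4  -13.5]
scene release_tail 0.3 [ 0.5035 -0.3685 -0.0079] [-431.3  167.4]
scene knob_center 0.56 [0.638  0.1808 0.0385] [106.8  -6.4]
scene handle_hinge 0.64 [ 0.6048 -0.0326  0.0417] [-103.7   42.1]
scene handle_hinge 0.45 [ 0.611  -0.0327  0.0401] [-104.1   35.9]
top handle_grip 0.49 [ 0.6193 -0.1537  0.0414] [-225.4   36.3]
top release_tail 0.47 [0.4831 0.3952 0.004 ] [331.8 132.6]
top knob_center 0.46 [0.6418 0.1807 0.0409] [106.4 -10.2]
top handle_hinge 0.93 [ 0.6024 -0.0349  0.0421] [-105.7   44.7]
top handle_hinge 0.53 [ 0.6172 -0.4084 -0.0024] [-479.3   56.8]
```

View pics/f2_scene.png

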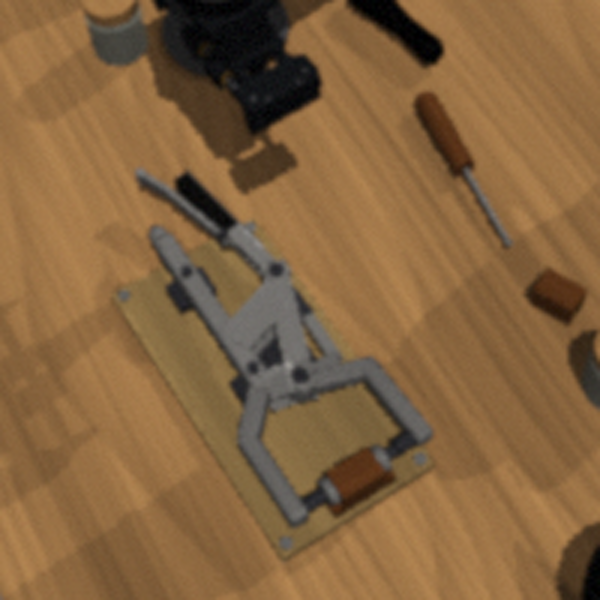

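View pics/f2_top.png

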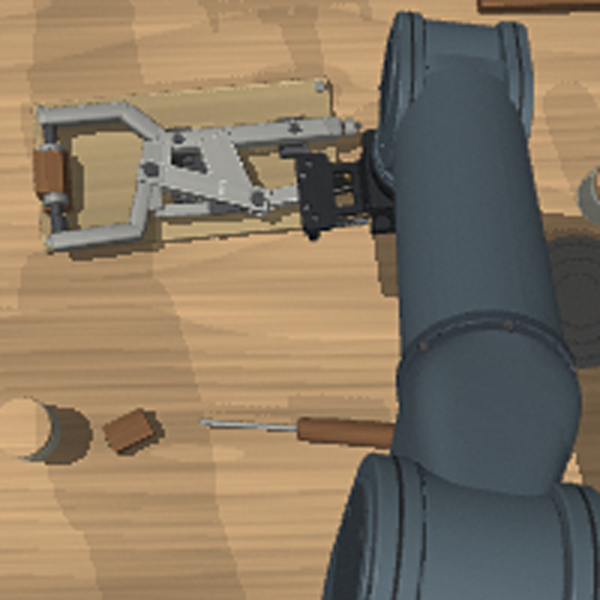

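```bash
python3 -c "
from h import *
p=ray('scene',200+143/3,110+178/3,.048);print('tail px',C(p).round(1))
st();print(togo(-287,-52,153),togo(-287,-52,31))"
```

```text
tail px [-268.5  -11.9]
t 15.5 clampTCP [-222.7   90.6] z 147.8 Fclamp [0.29 0.27] Fz 0.1 w 0.0003 yaw -86.3 want -85.9 vmax 0.005
[ -1.58   6.32 -14.23] [ 10.59   6.41 -15.09]
```

```bash
python3 -c "
from h import *
im=cv2.imread('pics/f_scene.png'); big=cv2.resize(im[130:230,220:330],None,fx=7,fy=6,interpolation=cv2.INTER_CUBIC)
big=cv2.resize(im[130:230,220:330],None,fx=6,fy=6,interpolation=cv2.INTER_CUBIC)
for P in [(-281,-9,.048),(-281,-9,.032),(-225,35,.045),(-105,40,.05),(-220,-30,.04),(-200,-30,.053)]:
  p=(project('scene',[*W(*P[:2]),P[2]])-[220,130]+.5)*6; cv2.drawMarker(big,tuple(int(i) for i in p),(0,0,255),0,10); print(P,p.round())
cv2.imwrite('pics/g.png',big)"
```

```text
(-281, -9, 0.048) [162. 219.]
(-281, -9, 0.032) [167. 238.]
(-225, 35, 0.045) [298. 260.]
(-105, 40, 0.05) [434. 426.]
(-220, -30, 0.04) [187. 335.]
(-200, -30, 0.053) [203. 349.]
```

View pics/g.png

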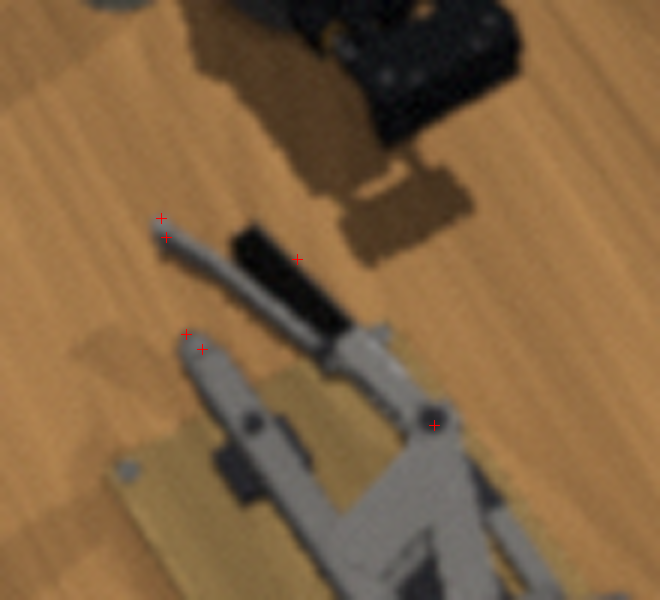

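```bash
python3 -m pendant '[[[-0.5,1.5,-3],0],[[-1,3,-6],0],[[-1,5,-9],0],[[-1,6.1,-12],0],[[-1,6.1,-14.5],0],[[2,6.1,-15],0],[[6,6.1,-15],0],[[9,6.1,-15],0],[[10.6,6.1,-15],0],[[10.6,6.1,-15],0]]'  |egrep 'force|pos'
python3 -c "
from h import *
st();print(togo(-284,-52,31),bot.observe()['eef_pos'])"
```

```text
eef_pos: [0.7087, -0.2051, 0.028]
force: [-0.4, 0.8, 0.5]
t 16.5 clampTCP [-283.2  -49.1] z 28.0 Fclamp [0.81 0.35] Fz 0.51 w 0.0007 yaw -86.3 want -85.9 vmax 0.053
[-0.32  0.07 -0.27] [ 0.70865557 -0.20514645  0.02804851]
```

```bash
python3 -m pendant '[[[-0.2,0,0.4],0],[[-0.3,0,0.8],0],[[-0.3,0,1.2],0],[[-0.3,0,1.5],0],[[-0.3,0,1.8],0],[[-0.3,0,2.0],0],[[-0.3,0,2.2],0]]'  |egrep 'force|pos'
python3 -c "
from h import *
st()"
```

```text
eef_pos: [0.6869, -0.2066, 0.0328]
force: [-0.8, -0.3, 0.4]
t 17.2 clampTCP [-283.1  -27.2] z 32.8 Fclamp [-0.28  0.85] Fz 0.41 w 0.0004 yaw -86.3 want -85.9 vmax 0.062
```

```bash
python3 -m pendant '[[[0.2,0,0.2],0],[[0.2,0,0.4],0],[[0.2,0,0.6],0]]'  |egrep 'force'
python3 -c "
from h import *
st()"
python3 -m pendant '[[[0,0,0.15],0],[[0,0,0.3],0],[[0,0,0.4],0]]'  |egrep 'force'
python3 -c "
from h import *
st()"
```

```text
force: [1.0, -0.1, -0.2]
t 17.5 clampTCP [-283.1  -21. ] z 31.1 Fclamp [-0.16 -1.03] Fz -0.24 w 0.0007 yaw -86.3 want -85.9 vmax 0.061
force: [2.1, -1.0, -0.9]
t 17.8 clampTCP [-283.5  -17.4] z 31.6 Fclamp [-1.13 -2.07] Fz -0.92 w 0.0004 yaw -86.3 want -85.9 vmax 0.027
```

Contact on the tail (about 2 N). Onward in small steps.

```bash
python3 -m pendant '[[[0,0,0.15],0],[[0,0,0.3],0],[[0,0,0.4],0]]'  |egrep 'force'
python3 -c "
from h import *
st()"
python3 -m pendant '[[[0,0,0.15],0],[[0,0,0.3],0],[[0,0,0.3],0]]'  |egrep 'force'
python3 -c "
from h import *
st()"
```

```text
force: [0.8, -1.1, -0.2]
t 18.1 clampTCP [-283.5  -13.2] z 32.0 Fclamp [-1.15 -0.76] Fz -0.21 w 0.0001 yaw -86.3 want -85.9 vmax 0.03
force: [0.6, -0.3, -0.3]
t 18.4 clampTCP [-283.3   -9.8] z 32.2 Fclamp [-0.39 -0.62] Fz -0.26 w 0.0004 yaw -86.3 want -85.9 vmax 0.006
```

```bash
python3 -c "
from h import *
im=imaging.camera('scene'); cv2.imwrite('pics/h0.png',im[:,:,::-1])
big=cv2.resize(im[110:310,200:400],None,fx=3,fy=3,interpolation=cv2.INTER_CUBIC);cv2.imwrite('pics/h.png',big[:,:,::-1])"
```

```text
(no output)
```

View pics/h.png

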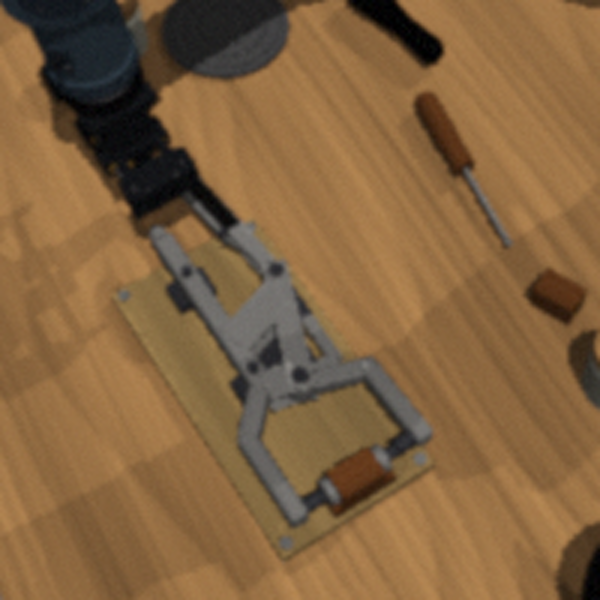

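```bash
python3 -m pendant '[[[0.05,0,0.15],0],[[0.05,0,0.3],0],[[0.05,0,0.3],0]]'  |egrep 'force'
python3 -c "
from h import *
st()"
python3 -m pendant '[[[0,0,0.15],0],[[0,0,0.3],0],[[0,0,0.3],0]]'  |egrep 'force'
python3 -c "
from h import *
st()"
```

```text
force: [-0.1, 0.4, 0.5]
t 18.75 clampTCP [-283.1   -6.3] z 31.7 Fclamp [0.43 0.11] Fz 0.49 w 0.0005 yaw -86.3 want -85.9 vmax 0.006
force: [0.7, -0.5, -0.5]
t 19.05 clampTCP [-283.1   -2.9] z 31.9 Fclamp [-0.51 -0.63] Fz -0.47 w 0.0006 yaw -86.3 want -85.9 vmax 0.007
```

```bash
python3 -c "
from h import *
im=imaging.camera('scene'); 
big=cv2.resize(im[110:310,200:400],None,fx=3,fy=3,interpolation=cv2.INTER_CUBIC);cv2.imwrite('pics/i.png',big[:,:,::-1])"
```

```text
(no output)
```

View pics/i.png

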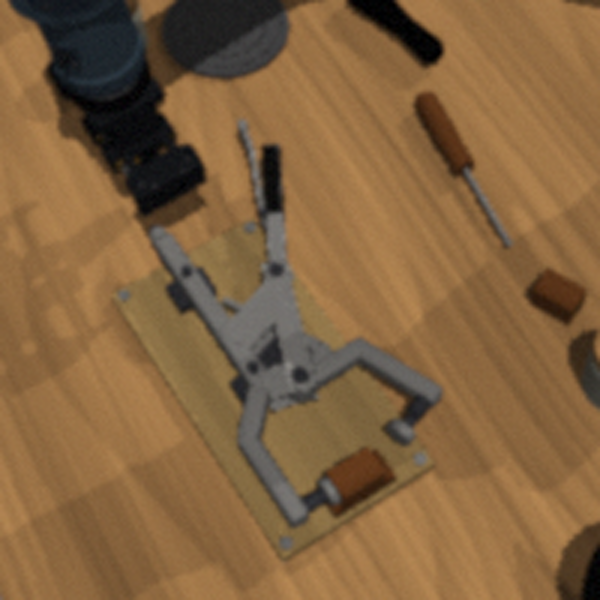

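```bash
python3 -m pendant '[[[-2,0,-0.5],0],[[-6,0,-1],0],[[-10,0,-1],0],[[-14,0,-1],0],[[-14,0,-1],-0.4]]' 81 20 |egrep 'force|width'
python3 -c "
from h import *
for c in ('scene','top'):
  im=imaging.camera(c)
  for l in ('fixed_pad','knob_center','knob','clamp'):
    for d in nets.spot_point(c,l)[:2]:
      p=toworld(c,d['xyz']);print(c,l,round(d['score'],2),p.round(4),C(p).round(1))
  if c=='scene':big=cv2.resize(im[235:295,280:360],None,fx=9,fy=9,interpolation=cv2.INTER_CUBIC);o=(280,235)
  else: big=cv2.resize(im[130:190,230:310],None,fx=9,fy=9,interpolation=cv2.INTER_CUBIC);o=(230,130)
  for dx in(-15,15):
   for dy in (-22,22):
    p=(project(c,[*W(100+dx,-8+dy),.055])-o+.5)*9;cv2.drawMarker(big,tuple(int(i) for i in p),(255,0,0),0,12)
  cv2.imwrite('pics/j_%s.png'%c,big[:,:,::-1])
st();print(togo(100,-8,150))"
```

```text
force: [-0.2, -0.8, 0.6]
width: 0.0381
scene fixed_pad 0.76 [0.6649 0.1795 0.0414] [103.6 -33.1]
scene fixed_pad 0.5 [ 0.6894 -0.1252  0.0342] [-202.1  -35.6]
scene knob_center 0.68 [ 0.5042 -0.3658 -0.0056] [-428.7  166.5]
scene knob_center 0.57 [0.64   0.1767 0.0404] [102.6  -8.2]
scene knob 0.56 [0.6403 0.1749 0.0314] [100.8  -8.3]
scene clamp 0.7 [ 0.6409  0.072  -0.0031] [-1.9 -1.5]
top fixed_pad 0.87 [0.6615 0.1746 0.04  ] [ 99.  -29.4]
top knob_center 0.69 [0.6416 0.1793 0.0371] [105.1 -10. ]
top knob 0.45 [ 0.6069 -0.0338  0.0385] [-105.   40.]
top clamp 0.93 [6.383e-01 7.180e-02 3.000e-04] [-1.9  1.2]
top clamp 0.67 [ 0.5395 -0.1322  0.042 ] [-198.2  114.4]
t 20.1 clampTCP [-284.4  -23.3] z 169.9 Fclamp [0.39 0.39] Fz -0.48 w 0.0604 yaw -85.9 want -85.9 vmax 0.005
[  2.49 -38.42   1.39]
```

View pics/j_scene.png

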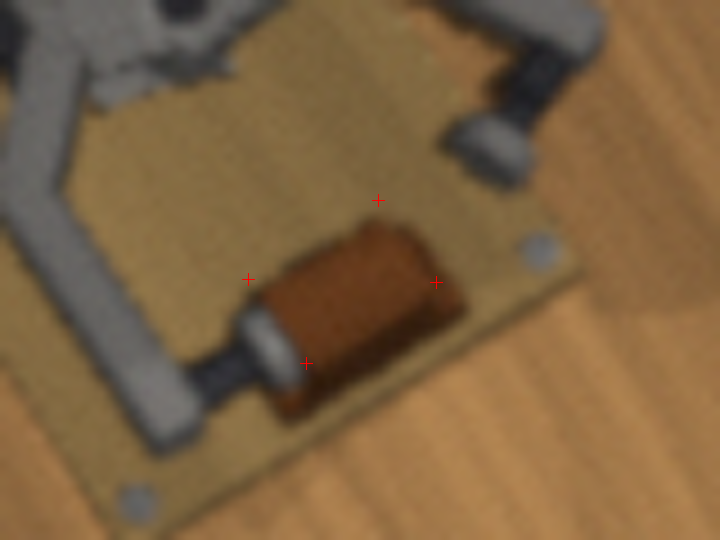

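View pics/j_top.png

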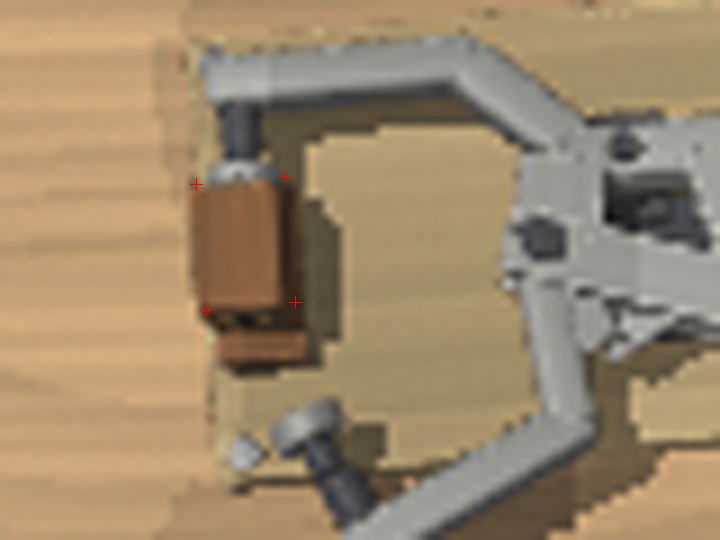

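```bash
python3 -m pendant '[[[0,-4,0.1],0],[[0,-8,0.3],0],[[0.5,-12,0.5],0],[[1,-16,0.7],0],[[1.5,-20,0.9],0],[[2,-24,1],0],[[2,-28.5,1.2],0],[[2,-33,1.3],0],[[2,-37,1.4],0],[[2,-38.6,1.4],0]]' |egrep 'force|width'
python3 -c "
from h import *
st();print(togo(102,-8,31))"
```

```text
force: [-0.6, 0.7, 1.0]
width: 0.0602
t 21.1 clampTCP [108.   -7.2] z 154.9 Fclamp [0.77 0.56] Fz 0.95 w 0.0602 yaw -85.6 want -85.9 vmax 0.193
[12.33  0.77 -1.04]
```

```bash
python3 -m pendant '[[[1,0.3,0],0],[[2,0.5,0],0],[[3,0.5,0],0],[[3,0.5,0],0]]' |egrep 'force|width'
python3 -c "
from h import *
st();print(togo(102,-8,31),rot(bot.observe()['tool_rot']).round(3)[:,0])"
```

```text
force: [0.2, 0.4, 0.1]
width: 0.0601
t 21.5 clampTCP [100.2  -3.7] z 122.4 Fclamp [ 0.39 -0.26] Fz 0.1 w 0.0601 yaw -85.8 want -85.9 vmax 0.026
[ 9.08 -0.08 -1.17] [-0.082  0.005 -0.997]
```

```bash
python3 -m pendant '[[[1,0,-0.3],0],[[2.5,-0.1,-0.6],0],[[4,-0.1,-0.9],0],[[5.5,-0.1,-1.1],0],[[6.8,-0.1,-1.1],0],[[8,-0.1,-1.1],0],[[8.6,-0.1,-1.1],0],[[9.0,-0.1,-1.1],0],[[9.0,-0.1,-1.1],0],[[9.0,-0.1,-1.1],0]]' |egrep 'force|width'
python3 -c "
from h import *
st();print(togo(102,-8,31),rot(bot.observe()['tool_rot']).round(3)[:,0])
im=imaging.camera('scene');big=cv2.resize(im[215:305,270:390],None,fx=6,fy=6,interpolation=cv2.INTER_CUBIC)
cv2.imwrite('pics/k.png',big[:,:,::-1])
"
```

```text
force: [0.4, -0.5, 0.7]
width: 0.0602
t 22.5 clampTCP [102.3  -7.8] z 32.4 Fclamp [-0.56 -0.4 ] Fz 0.74 w 0.0602 yaw -85.8 want -85.9 vmax 0.006
[ 0.14  0.03 -0.03] [-0.081  0.005 -0.997]
```

View pics/k.png

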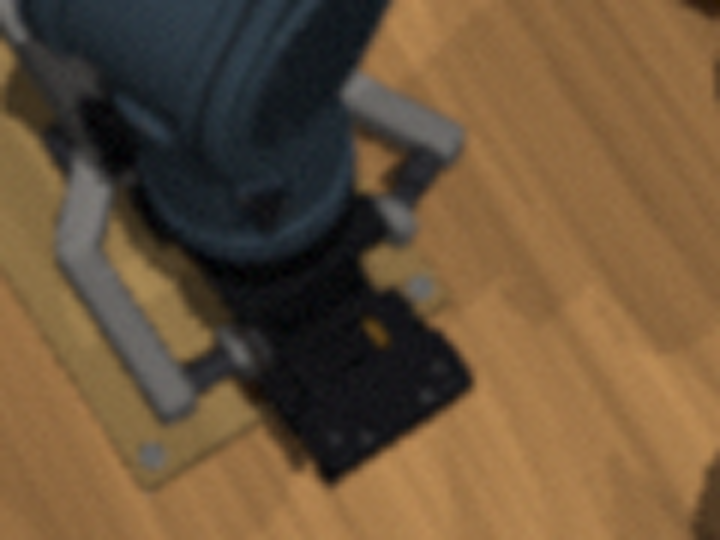

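```bash
python3 -m pendant '[[[0,0,0],0],[[0,0,0],0],[[0,0,0],0],[[0,0,0],0],[[0,0,0],0],[[0,0,0],0]]' 255 25 |egrep 'force|width'
python3 -c "
from h import *
st()"
```

```text
force: [-0.1, 0.8, 2.0]
width: 0.0298
t 23.15 clampTCP [102.4  -7.9] z 32.7 Fclamp [0.79 0.01] Fz 2.04 w 0.0298 yaw -85.8 want -85.9 vmax 0.002
```

```bash
python3 -c "
from h import *
Rt=rot(bot.observe()['tool_rot']);print((Rt.T@[0,0,1]).round(3),Rt.round(3))
print('place',togow([.49,-.36,.10]))"
```

```text
[-0.997 -0.011  0.08 ] [[-0.081  0.074 -0.994]
 [ 0.005 -0.997 -0.074]
 [-0.997 -0.011  0.08 ]]
place [-5.79 52.32 19.42]
```

```bash
python3 -m pendant '[[[-0.2,0,0.1],0],[[-0.7,0,0.3],0],[[-1.5,0,0.5],0],[[-3,0,0.6],0],[[-4.5,0,0.7],0],[[-6,0,0.8],0],[[-7.5,0,0.9],0],[[-8.5,0,1],0],[[-9,0,1],0],[[-9,0,1],0]]' |egrep 'force|width'
python3 -c "
from h import *
st();print(rot(bot.observe()['tool_rot']).round(3)[:,0])
for l in ('trivet','jar_a'):spots('scene',l);spots('top',l)
im=imaging.camera('scene');big=cv2.resize(im[200:310,270:400],None,fx=5,fy=5,interpolation=cv2.INTER_CUBIC)
cv2.imwrite('pics/l.png',big[:,:,::-1])
print('place',togow([.49,-.36,.10]))
"
```

```text
force: [-1.0, -0.5, -1.5]
width: 0.0299
t 24.15 clampTCP [101.4  -5.6] z 124.0 Fclamp [-0.43  1.08] Fz -1.49 w 0.0299 yaw -85.8 want -85.9 vmax 0.022
[-0.079  0.006 -0.997]
scene trivet 0.64 [ 0.5064 -0.3698 -0.0083]
scene trivet 0.57 [ 0.344  -0.2682 -0.0023]
top trivet 0.69 [ 0.5004 -0.3707 -0.    ]
scene jar_a 0.84 [ 0.3779  0.2027 -0.0006]
scene jar_a 0.6 [ 0.6129 -0.402  -0.0038]
top jar_a 0.87 [ 0.6142 -0.406  -0.0023]
top jar_a 0.58 [ 3.801e-01  2.020e-01 -2.000e-04]
place [ 3.16 52.31 18.37]
```

View pics/l.png

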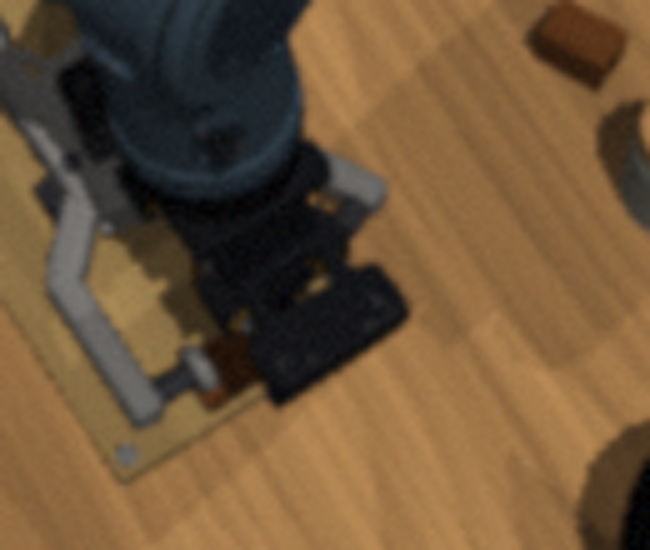

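```bash
python3 -c "
from h import *
for z in (0,.1,.2): print(z,ray('top',480,185,z).round(3),ray('top',488,286,z).round(3))
st();print(togow([.495,-.36,.12]),togow([.495,-.36,.06]))"
```

```text
0 [ 0.545 -0.521  0.   ] [ 0.233 -0.518  0.   ]
0.1 [ 0.527 -0.482  0.1  ] [ 0.238 -0.479  0.1  ]
0.2 [ 0.509 -0.442  0.2  ] [ 0.243 -0.44   0.2  ]
t 24.4 clampTCP [101.2  -4.6] z 122.3 Fclamp [-0.89  0.18] Fz -1.48 w 0.0298 yaw -85.8 want -85.9 vmax 0.003
[ 1.13 52.32 18.04] [ 7.11 52.39 17.55]
```

```bash
python3 -m pendant '[[[0,2,0.6],0],[[0,5,1.6],0],[[0,8.5,2.8],0],[[0.2,12,4],0],[[0.3,15.5,5.2],0],[[0.4,19,6.4],0],[[0.5,22,7.6],0],[[0.5,25,8.6],0],[[0.5,26,9],0],[[0.5,26,9],0]]' |egrep 'force|width'
python3 -c "
from h import *
st();print(rot(bot.observe()['tool_rot']).round(3)[:,0],togow([.497,-.342,.10]))"
```

```text
force: [0.1, 1.0, -1.5]
width: 0.0302
t 25.4 clampTCP [-161.6   86.3] z 121.7 Fclamp [ 1.03 -0.22] Fz -1.47 w 0.0302 yaw -86.0 want -85.9 vmax 0.05
[-0.083  0.004 -0.997] [ 2.62 24.33  8.31]
```

```bash
python3 -m pendant '[[[0,2,0.6],0],[[0.2,5,1.6],0],[[0.5,8.5,2.8],0],[[0.8,12,4],0],[[1,15.5,5.2],0],[[1.3,19,6.4],0],[[1.6,22,7.4],0],[[2,23.8,8.1],0],[[2.4,24.3,8.3],0],[[2.6,24.3,8.3],0]]' |egrep 'force|width'
python3 -c "
from h import *
im=imaging.camera('scene');big=cv2.resize(im[70:190,200:340],None,fx=5,fy=5,interpolation=cv2.INTER_CUBIC)
cv2.imwrite('pics/m.png',big[:,:,::-1])
im=imaging.camera('top');big=cv2.resize(im[130:310,350:610],None,fx=3,fy=3,interpolation=cv2.INTER_CUBIC)
cv2.imwrite('pics/n.png',big[:,:,::-1])
st();print(rot(bot.observe()['tool_rot']).round(3)[:,0],bot.observe()['eef_pos'],togow([.497,-.342,.025]))"
```

```text
force: [-0.1, 0.4, -1.9]
width: 0.0294
t 26.5 clampTCP [-401.6  170.6] z 99.7 Fclamp [ 0.29 -0.58] Fz -0.85 w 0.0301 yaw -85.9 want -85.9 vmax 0.01
[-0.083  0.006 -0.997] [ 0.49810445 -0.3390554   0.09970265] [ 7.45  0.38 -0.48]
```

View pics/m.png

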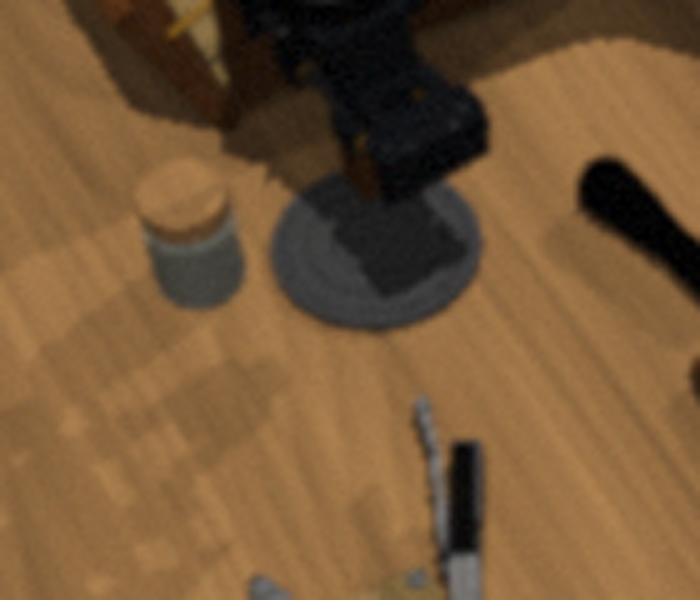

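View pics/n.png

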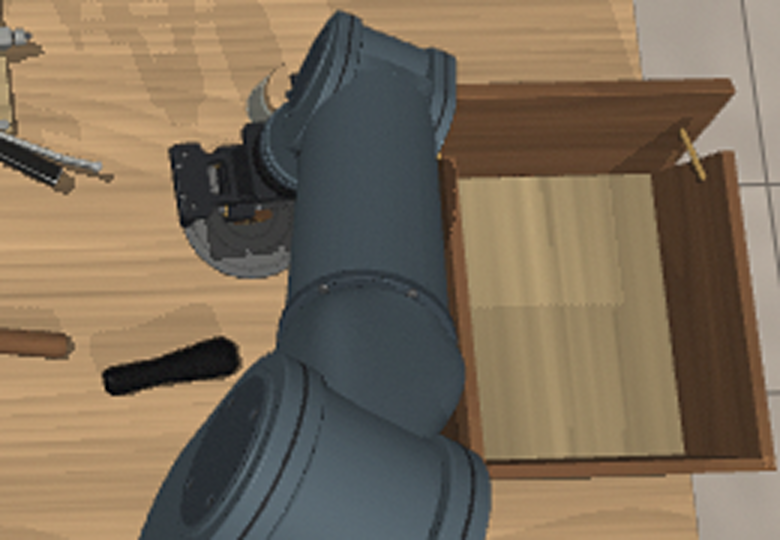

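```bash
python3 -m pendant '[[[0.8,0,0],0],[[2,0.1,-0.1],0],[[3.2,0.2,-0.2],0],[[4.4,0.2,-0.3],0],[[5.5,0.2,-0.4],0],[[6.5,0.2,-0.5],0],[[7.2,0.2,-0.5],0],[[7.6,0.2,-0.5],0],[[7.6,0.2,-0.5],0]]' |egrep 'force|width|pos'
```

```text
eef_pos: [0.4966, -0.3401, 0.023]
force: [0.1, 0.7, -0.7]
width: 0.0299
```

```bash
python3 -m pendant '[[[0.1,0,0],0],[[0.2,0,0],0],[[0.3,0,0],0],[[0.4,0,0],0]]' |egrep 'force|width|pos'
```

```text
eef_pos: [0.4964, -0.3402, 0.0192]
force: [-0.9, -0.9, -1.6]
width: 0.0297
```

```bash
python3 -m pendant '[[[0.1,0,0],0],[[0.2,0,0],0],[[0.2,0,0],0]]' |egrep 'force|width|pos'
python3 -m pendant '[[[0.1,0,0],0],[[0.15,0,0],0],[[0.15,0,0],0]]' |egrep 'force|width|pos'
```

```text
eef_pos: [0.4962, -0.3401, 0.0171]
force: [-0.8, -0.3, -1.3]
width: 0.0297
eef_pos: [0.496, -0.3401, 0.0157]
force: [-1.3, 0.3, -0.0]
width: 0.0298
```

```bash
python3 -m pendant '[[[0.05,0,0],0],[[0.1,0,0],0],[[0.1,0,0],0]]' |egrep 'force|width|pos'
```

```text
eef_pos: [0.496, -0.3401, 0.0156]
force: [-2.8, 2.3, 8.9]
width: 0.0295
```

Contact with the trivet is felt (Fz ≈ 9 N). Releasing the pads a little, then rising straight up.

```bash
python3 -m pendant '[[[-0.05,0,0],0],[[-0.05,0,0],0]]' |egrep 'force'
python3 -m pendant '[[[0,0,0],0],[[0,0,0],0],[[0,0,0],0],[[0,0,0],0],[[0,0,0],0]]' 100 |egrep 'force|width|pos'
python3 -m pendant '[[[-1,0,0.1],0],[[-3,0,0.25],0],[[-6,0,0.5],0],[[-9,0,0.7],0],[[-12,0,1],0],[[-15,0,1.2],0],[[-18,0,1.4],0],[[-18,0,1.4],0]]' |egrep 'force|width|pos'
python3 -c "
from h import *
im=imaging.camera('scene');big=cv2.resize(im[70:190,200:340],None,fx=5,fy=5,interpolation=cv2.INTER_CUBIC)
cv2.imwrite('pics/o.png',big[:,:,::-1])
st()"
```

```text
force: [0.8, -0.4, -1.3]
eef_pos: [0.4963, -0.3402, 0.0162]
force: [-0.7, -0.1, -0.0]
width: 0.0534
eef_pos: [0.4997, -0.3438, 0.2019]
force: [0.9, 0.0, -0.1]
width: 0.0534
t 30.25 clampTCP [-405.7  170.5] z 199.5 Fclamp [0.03 0.54] Fz -0.1 w 0.0535 yaw -85.9 want -85.9 vmax 0.046
```

View pics/o.png

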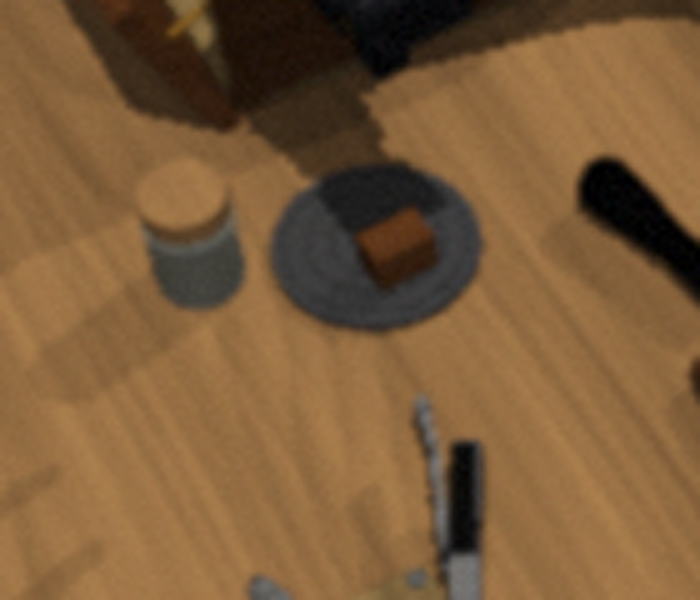

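```bash
python3 -m pendant '[[[0,-3,0],0],[[-1,-7,0],0],[[-2,-11,0],0],[[-3,-15,0],0],[[-4,-19,0],0],[[-5,-23,0],0],[[-5,-25,0],0],[[-5,-25,0],0],[[-5,-25,0],0]]' |egrep 'force|pos'
python3 -c "
from h import *
im=imaging.camera('top');cv2.imwrite('pics/q.png',im[:,:,::-1]);big=cv2.resize(im[160:230,390:470],None,fx=8,fy=8,interpolation=cv2.INTER_CUBIC)
cv2.imwrite('pics/p.png',big[:,:,::-1])
for l in ('knob','trivet','jar_a','screwdriver','spare_knob'):spots('top',l)
st()"
```

```text
eef_pos: [0.4839, -0.0945, 0.251]
force: [-0.7, -0.6, -0.7]
top knob 0.5 [ 0.4986 -0.3368  0.0076]
top trivet 0.73 [ 0.499  -0.3715 -0.0012]
top trivet 0.49 [ 0.6407  0.0738 -0.0019]
top jar_a 0.89 [ 0.3809  0.2034 -0.0026]
top jar_a 0.76 [ 0.6142 -0.4055 -0.0031]
top jar_a 0.21 [ 0.6056 -0.0348  0.0375]
top screwdriver 0.62 [ 3.771e-01 -6.790e-02  2.000e-04]
top spare_knob 0.65 [0.375  0.101  0.0035]
t 31.45 clampTCP [-157.1  166.8] z 251.3 Fclamp [0.63 0.24] Fz -1.01 w 0.0536 yaw -86.0 want -85.9 vmax 0.005
```

View pics/p.png

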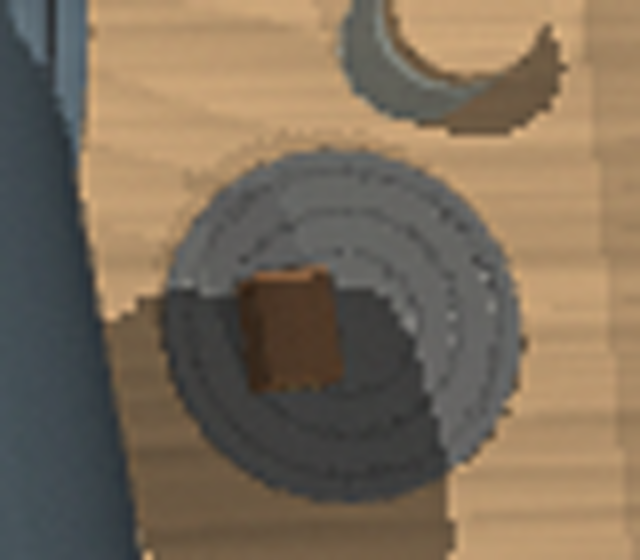

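View pics/q.png

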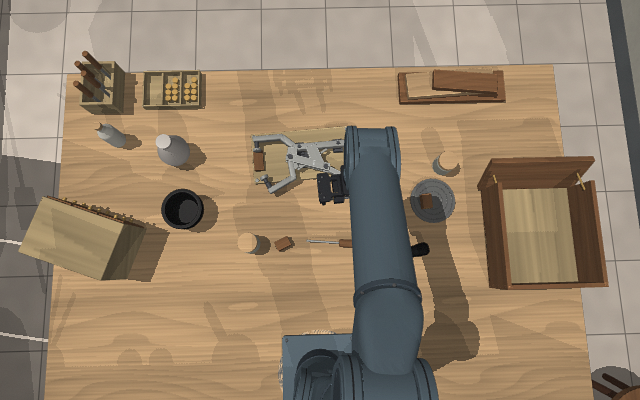

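The top views show the knob lying flat within the trivet (crop ~(290,330)). No bush stands out at its near end, and everything else is in place. Handing in.

```bash
python3 -c "
from workcell import job
print(job.hand_in())"
```

```text
the job is handed in; nothing more can be done
None
```

The job is done and handed in at about 31.5 s. The bush is pressed in, the pliers are released and open, and the knob lies flat on the trivet.

- **Closing the handle:** I pushed it shut in small steps. The force readings I took peaked at about 9 N sideways (11 N including friction) and fell to nothing at the snap. After I let go, the pictures showed the handle still locked.
- **Releasing:** I pushed the tail in 3–4 mm steps; readings stayed around 2 N. The handle sprang open and the jaws opened.
- **Setting down the knob:** I gripped it across its 30 mm width, lifted it clear and lowered it until I felt the trivet. That contact was about 9 N. I then released it and moved the arm clear.

**Last checks:**
- The knob is on the trivet, about 30 mm off its centre.
- No brass stands proud in the pictures, but the bush's depth could only be judged by eye.
- The jars, screwdriver and spare knob are within about 3 mm of where they were first measured. The mortar, pestle and vase were only checked by eye, and the arm partly hid the screwdriver and pestle in the last picture.

**What disagreed:**
- The two cameras differed by up to about 6 mm, so I relied on feeling for contact.
- One fast move left the tool tilted by about 5 degrees about the jaw axis. I kept that tilt from grasp to placing, so the knob was set down level.

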